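# Draw out the sawing board to its line and hold it

## Robot

A 6-joint arm with a two-finger parallel gripper is mounted at the origin on a cart in front of the work surface, level with it; the furniture and walls round the work are solid. World frame = base frame: x ahead of the robot, y to its left, z up, the work surface at z = 0. Lengths are in m, angles in degrees, forces in N, time in s.
With the tool pointing down it reaches from about 0.375 to 0.975 m from the base axis. Payload 3.8 kg.
Tool frame: the origin (TCP) lies midway between the tips of the shut fingers; the grasp point (between the pads) lies 19 mm behind it; z points along the fingers, y is the direction in which the jaws open and shut (so a half turn about z gives the same grasp; the last joint's range is limited). The gripper opens to 85 mm and grips with 20 to 120 N. Pads are 22 mm wide; open, the fingers measure 114 mm over their backs; the gripper's body (76 mm by 85 mm) begins 54 mm behind the grasp point. The pads swing forward as they close: fully open they stand 13 mm farther back than shut.
Start: joints at [73.058, 15.12, 91.902, -0, 72.978, -2.114], TCP at [0.173, 0.653, 0.231] pointing down, gripper open.
Joint ranges: [-150.88, 150.88], [-54.13, 125.18], [17.81, 147.31], [-75.09, 255.09], [0, 152.58], [-146.25, 146.25]. Speed limits (degrees/s): [147.25, 147.25, 180, 180, 180, 180].

## Interface

Orientations are given as a 3x3 rotation matrix whose columns are the frame's x, y, z axes.
In Python, from plant import telemetry, get_image, workorder gives the robot as it stands. The module is installed in compiled form; this text tells all that it offers.
- The arm moves only by the tool servo_tool, never from a script. Its arguments are lists of equal length, an entry for each row: "dp": the shift along the tool's x, y, z in mm, a list of three; "delta_rot": the turn, a rotation vector about the tool's x, y, z in rad, a list of three; "grip": the closure, from -1 (fully open) to 1 (shut). A call has 1 to 5 rows; each row shifts and turns the commanded pose from where the row before left it, along the tool's axes as they then stand; what a row does not reach is not made up. A row lasts 1/12 s, in which the tool goes at most 41.7 mm and 7.16 degrees, less where a joint would pass 70% of its speed; a pose out of reach is approached as far as the arm can. A call with a gripper value outside its range is refused whole. The fingers move at their own pace and stop on an object; "grip_force" is the grip in N (left out, the last holds). Time passes only in rows, so rows that do not move let the fingers close. It gives the time, the measured TCP pose, the force and the opening at its end, in the units of the state.
- telemetry.state(): the state, without advancing time (a new reading comes with each control period).
- get_image(name): name is "side" or "top"; returns a dict with "frame" (480x640x3 uint8, red, green, blue), "range_z" (480x640 float32, m along the optical axis (not along the pixel's ray), 0 where there is no reading), "mtx" (3x3 intrinsics, pixels), "cam_to_world" (4x4, takes a point from camera to world coordinates). Camera axes: x right, y down, z forward; pixel columns grow to the right and rows downward; lengths in m; the calibration is good to about 2 mm. A picture is of the moment at which its call begins.
- workorder.job_done(): hands the job in, once; it reports no verdict.
The state is a dict: "clock": time; "qpos": joint angles; "qd": joint speeds; "effort": joint torques, N m; "tcp_pos": TCP position; "eef_rot": TCP orientation; "ft_force": force on the tool from outside, world axes, zero at the start; "wrist_torque": the same for the moment, N m; "grip_width": finger opening in m.
Only numpy, scipy, OpenCV 4.12 (cv2) and the standard library are available. Lean on these libraries where they do the work, as an engineer would, in place of code of your own. Each camera call takes 0.05 s, during which the arm holds its last target.

## Task

Pull the stop peg out of the wooden board rest and put it down on the bench top, clear of the rest. Then take the sawing board by its upright grip and slide it along the rest, notched end outward, until the line scribed across it is level with the rest's front edge (the peg end), without lifting it off the rest or letting it tip. It is nose-heavy there, so finish while still holding the grip, with the board flat and still, and leave the steel block, the ring clamp and the wax lump where they are.

Things in the scene. Friction and masses are not known exactly. Their poses are not given: they have to be found in the camera images.
- rest: Fixed wooden board rest on the bench, a block 140 mm long (x) x 96 wide (y) x 85 high, with a flat slide-way on top between two low side strips (91 mm high in all, 68 mm apart inside, full length). Origin: centre of its underside. Its own -x is the outward direction; its front edge is the end at x = -70 mm. It cannot be moved.
- rest_edge (a point): Middle of the rest's front top edge, 85 mm above the bench, at x = -70 mm of the rest; axes as the rest.
- peg_hole (a point): Centre of the mouth of the peg hole in the slide-way, 85 mm above the bench, 18 mm behind the front edge. Hole 13.6 mm wide, 20 mm deep, vertical.
- board: Loose sawing board of pale wood, 180 mm long (x) x 60 wide x 12 thick, about 0.3 kg, lying in the slide-way with a play of 4 mm each side. Origin: centre of its underside; +z up; -x is the notched nose (V notch 36 mm wide at the mouth, 50 deep), in whose mouth the peg stands at the start. Its weight balances about 9 mm on the tail side of the origin (99 mm behind the nose tip), so with the line at the front edge it tips nose down unless the grip is held.
- board_line (a point): The dark line scribed straight across the board's top, 1.8 mm wide, at its middle: 122 mm behind the nose tip, x = +32 mm of the board, on its top face; axes as the board.
- board_grip (a point): Point to hold in the upright wooden grip near the board's tail: a fin 36 mm long (along the board), 16 mm thick (across it), standing 35 mm above the board's top, centred at x = +58 mm of the board. The point lies 26 mm above the board's top face, 9 mm below the fin's top; axes as the board.
- stop_peg: Loose stop peg of dark wood, about 30 g, 76 mm tall: round shank 12 mm thick and 34 mm long below, square head 18 x 18 x 42 mm above. Origin: centre of the shank's foot; +z up along the peg; x and y square to the head's faces. At the start it stands in the hole, its foot 20 mm below the slide-way and its head from 14 to 56 mm above it.
- peg_head (a point): Point to hold in the peg's square head, 62 mm above its foot, 14 mm below its top; axes as the peg.
- bench_block: Bystander: steel block 60 x 60 x 18 mm on the bench. Origin: centre of its underside.
- ring_clamp: Bystander: wooden ring clamp, 28 x 148 x 28 mm, lying along its y. Origin: centre of its underside.
- wax_lump: Bystander: lump of wax 41 x 50 x 19 mm. Origin: centre of its underside.
Not all that is in view belongs to the job. Of the things shaped like the stop_peg, the wood one is meant.

How it is judged:
By the outcome, as a careful person would: the job done as asked, in the order asked, and still so for the second after the job is handed in, while the arm keeps its last pose, push and grip.
It also fails if it takes over 48 s, if anything falls off the work surface, if the arm or the gripper's body presses on something with over 40 N, if the wrist force passes 120 N, or if a joint passes its speed limit or range.

## Working session

There is one attempt and no reset: what is moved stays moved. The work goes in short steps, Python scripts to look and compute and a tool call to move; the robot and the scene stay as the last step left them, time stands still between calls to the robot, and variables do not carry over. Pictures are saved under pics/ and viewed, and the job is handed in when it is done.

Besides the shell and the picture viewer there is one more tool, called after "Request:" by a JSON object that holds its "fn" and its "kwargs". servo_tool: Moves the arm, as the interface text tells. Its arguments: {"type":"object","properties":{"dp":{"type":"array","items":{"type":"array","items":{"type":"number"}}},"delta_rot":{"type":"array","items":{"type":"array","items":{"type":"number"}}},"grip":{"type":"array","items":{"type":"number"}},"grip_force":{"type":"number"}},"required":["dp","delta_rot","grip"]}

```bash
ls; mkdir -p pics
cat > h.py <<'E'
import numpy as np, cv2, pickle
from plant import telemetry, get_image, workorder
def grab(n,tag):
    d=get_image(n); pickle.dump(d,open(f'{tag}.pkl','wb')); cv2.imwrite(f'pics/{tag}.png',d['frame'][:,:,::-1]); return d
def pts(d):
    z=d['range_z']; K=d['mtx']; v,u=np.mgrid[0:480,0:640]
    P=np.stack([(u-K[0,2])/K[0,0]*z,(v-K[1,2])/K[1,1]*z,z],-1)
    T=d['cam_to_world']; W=P@T[:3,:3].T+T[:3,3]; W[z==0]=np.nan; return W
def crop(d,tag,u0,v0,u1,v1,s):
    cv2.imwrite(f'pics/{tag}.png',cv2.resize(d['frame'][v0:v1,u0:u1,::-1],None,fx=s,fy=s,interpolation=cv2.INTER_CUBIC))
E
python3 - <<'E'
from h import *
np.set_printoptions(precision=4,suppress=True)
for n in('side','top'):
    d=grab(n,n+'0'); print(d['mtx'],d['cam_to_world'])
print(telemetry.state())
E
```

```text
pics
[[442.9309   0.     320.9704]
 [  0.     442.9309 243.3165]
 [  0.       0.       1.    ]] [[ 0.9825 -0.0968  0.1588  0.3115]
 [-0.1859 -0.4839  0.8552 -0.6525]
 [-0.0059 -0.8698 -0.4934  0.5506]
 [ 0.      0.      0.      1.    ]]
[[618.5404   0.     310.6589]
 [  0.     618.5404 242.7786]
 [  0.       0.       1.    ]] [[-0.0205 -0.9832  0.1816  0.2465]
 [-0.9992  0.0265  0.0311  0.0982]
 [-0.0354 -0.1808 -0.9829  1.3969]
 [ 0.      0.      0.      1.    ]]
{'clock': 0.1, 'qpos': array([73.059 , 15.165 , 91.977 , -0.0003, 72.9781, -2.1141]), 'qd': array([ 0.0513, -0.1658, -0.129 , -0.0726, -0.0898, -0.0194]), 'effort': array([  0.001 , -51.6716, -36.8587,  -0.0001,   0.0065,  -0.    ]), 'tcp_pos': array([0.1725, 0.6519, 0.2301]), 'eef_rot': array([[-0.9667,  0.2559, -0.0006],
       [ 0.2559,  0.9667, -0.002 ],
       [ 0.0001, -0.0021, -1.    ]]), 'ft_force': array([-0.7523,  0.4756,  0.1588]), 'wrist_torque': array([ 0.0057, -0.0397,  0.0168]), 'grip_width': 0.08508478100475397}
```

View pics/side0.png

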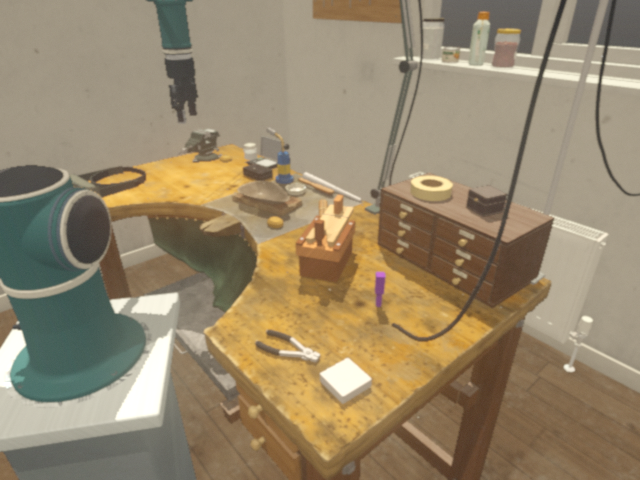

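View pics/top0.png

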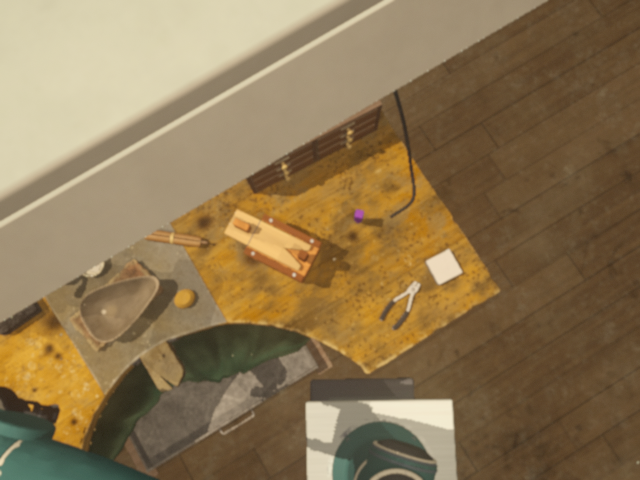

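Two things could be the peg: the brown wooden one in the notch (side 319,232; top 304,256) and the purple one standing on the bench (side 380,288; top 359,215). The wooden one in the notch fits the description, so I'll check it in a close crop.

Run:
```python
from h import *
np.set_printoptions(precision=4,suppress=True)
a=pickle.load(open('side0.pkl','rb'));b=pickle.load(open('top0.pkl','rb'))
crop(a,'cs',285,180,405,320,4); crop(b,'ct',210,190,340,290,6)
```

```text
(no output)
```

View pics/cs.png

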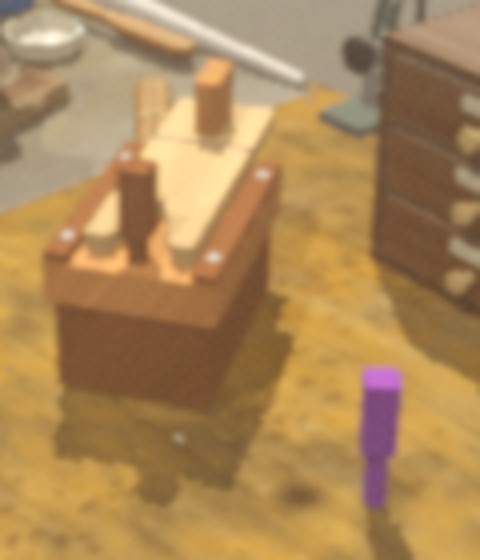

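View pics/ct.png

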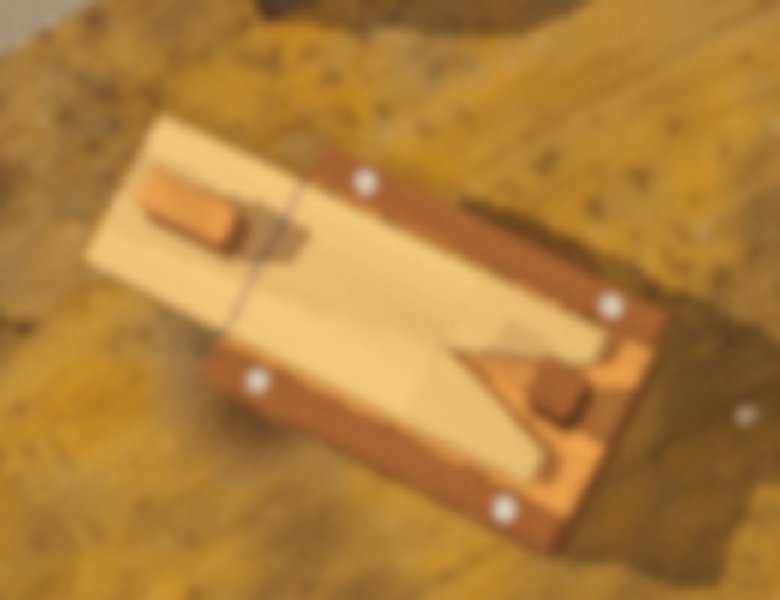

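The crops show the wooden peg in the V notch, the scribed line at the tail end and the grip beyond it. The purple peg stands free on the bench and is the decoy. Next I measure in both views.

```bash
cat >> h.py <<'E'
def cen(W,m):
    return np.nanmean(W[m],0)
def rects(d,name):
    W=pts(d); z=W[...,2]
    R=(abs(W[...,0]-0.58)<.16)&(abs(W[...,1]-0.2)<.25)
    return W
E
python3 - <<'E'
from h import *
np.set_printoptions(precision=4,suppress=True)
for n in('side','top'):
    d=pickle.load(open(n+'0.pkl','rb')); W=pts(d)
    px={'side':dict(peg=(319,222),grip=(338,198),bench=(345,330),boardmid=(328,222),purple=(380,275),block=(345,378),wax=(275,223),ring=(310,187),strip=(345,232)),'top':dict(peg=(303,255),grip=(241,224),bench=(340,300),boardmid=(268,245),purple=(359,215),block=(444,267),wax=(185,298),ring=(180,238),strip=(300,230))}[n]
    for k,(u,v) in px.items(): print(n,k,W[v,u])
    z=W[...,2]; c=W[px['boardmid'][1],px['boardmid'][0]]
    near=np.hypot(W[...,0]-c[0],W[...,1]-c[1])<.14
    for nm,lo,hi in(('peg/griptops',.122,.16),('boardtop',.094,.104),('rest+board',.08,.104)):
        m=(near&(z>lo)&(z<hi)).astype(np.uint8)
        k,l,s,cc=cv2.connectedComponentsWithStats(m)
        for i in range(1,k):
            if s[i,4]<6: continue
            q=W[l==i]; r=cv2.minAreaRect((q[:,:2]*1000).astype(np.float32))
            print(n,nm,s[i],cc[i],'z',np.median(q[:,2]),r)
E
```

```text
side peg [0.4564 0.1478 0.1396]
side grip [nan nan nan]
side bench [ 0.4726 -0.0267 -0.0031]
side boardmid [0.492  0.2299 0.0953]
side purple [0.5526 0.0258 0.0763]
side block [ 0.44   -0.1616  0.0173]
side wax [0.3844 0.4137 0.012 ]
side ring [ 0.5238  0.6793 -0.0026]
side strip [0.5217 0.1871 0.0889]
side peg/griptops [380 189   5  11  27] [381.3704 193.9259] z 0.13810165298323235 ((627.3084716796875, 262.03411865234375), (2.5550296306610107, 19.643936157226562), 17.714147567749023)
side peg/griptops [333 195  10  10  69] [337.4928 199.3768] z 0.12938795659562535 ((525.5732421875, 280.8245849609375), (37.96126937866211, 15.428367614746094), 60.360599517822266)
side peg/griptops [314 219  10  12 105] [318.4952 224.5524] z 0.13468843767668953 ((456.0394592285156, 152.27455139160156), (18.895431518554688, 18.600383758544922), 71.28484344482422)
side boardtop [319 205  34  38 624] [334.2115 220.8141] z 0.09570167253357253 ((498.0072021484375, 228.93568420410156), (179.8607177734375, 61.38298797607422), 62.430877685546875)
side boardtop [379 207   3   5   9] [379.7778 208.8889] z 0.0990
[... 2237 characters left out ...]
250   5   4   9] [252.7778 251.8889] z 0.09617384930508743 ((469.80609130859375, 264.06097412109375), (6.0740461349487305, 7.666893482208252), 43.632774353027344)
top boardtop [262 257   2   5   6] [262.6667 259.3333] z 0.09505519500979998 ((454.4110107421875, 242.85391235351562), (2.407060146331787, 8.552379608154297), 89.18452453613281)
top boardtop [297 276   5   5   9] [299.1111 278.2222] z 0.09534599655824749 ((410.5549621582031, 164.601806640625), (6.110930919647217, 8.962608337402344), 43.37141036987305)
top rest+board [ 224  209   97   73 3307] [274.7085 243.5615] z 0.09548261679260306 ((494.1222839355469, 226.23220825195312), (196.6887664794922, 96.82229614257812), 61.1913948059082)
```

```bash
cat >> h.py <<'E'
from scipy.spatial.transform import Rotation as Ro
def down(yaw_y):
    a=np.radians(yaw_y); y=np.array([np.cos(a),np.sin(a),0]); z=np.array([0,0,-1.]); return np.c_[np.cross(y,z),y,z]
def plan(p,R,n):
    s=telemetry.state(); p0=s['tcp_pos'];R0=s['eef_rot']
    w=Ro.from_matrix(R0.T@R).as_rotvec()/n; st=(np.array(p)-p0)/n*1000
    print('t',s['clock'],'tcp',p0,'total tool mm',R0.T@st*n,'rot deg',np.degrees(w*n),'F',s['ft_force'],'w',s['grip_width'])
    for i in range(n):
        Ri=R0@Ro.from_rotvec(w*i).as_matrix(); print(np.round(Ri.T@st,1).tolist(),np.round(w,3).tolist())
E
python3 - <<'E'
from h import *
np.set_printoptions(precision=4,suppress=True)
for n in('side','top'):
    W=pts(pickle.load(open(n+'0.pkl','rb')))
    m=(abs(W[...,0]-.47)<.06)&(abs(W[...,1]+.06)<.06); print(np.nanpercentile(W[m][:,2],[0,1,50,99,100]))
plan([.4555,.154,.2],down(-28.6),20)
E
```

```text
[-0.0055 -0.004  -0.0017  0.0007  0.0174]
[-0.0101 -0.0062  0.0011  1.0802  1.0832]
t 0.1 tcp [0.1725 0.6519 0.2301] total tool mm [-400.9494 -408.8074   30.8793] rot deg [ -0.089    0.1058 103.7731] F [-0.7523  0.4756  0.1588] w 0.08508478100475397
[-20.0, -20.4, 1.5] [-0.0, 0.0, 0.091]
[-21.8, -18.5, 1.5] [-0.0, 0.0, 0.091]
[-23.4, -16.5, 1.5] [-0.0, 0.0, 0.091]
[-24.8, -14.3, 1.5] [-0.0, 0.0, 0.091]
[-26.0, -12.0, 1.5] [-0.0, 0.0, 0.091]
[-27.0, -9.6, 1.5] [-0.0, 0.0, 0.091]
[-27.7, -7.1, 1.5] [-0.0, 0.0, 0.091]
[-28.3, -4.6, 1.5] [-0.0, 0.0, 0.091]
[-28.6, -2.0, 1.5] [-0.0, 0.0, 0.091]
[-28.6, 0.6, 1.5] [-0.0, 0.0, 0.091]
[-28.5, 3.2, 1.5] [-0.0, 0.0, 0.091]
[-28.1, 5.7, 1.5] [-0.0, 0.0, 0.091]
[-27.4, 8.2, 1.5] [-0.0, 0.0, 0.091]
[-26.6, 10.7, 1.5] [-0.0, 0.0, 0.091]
[-25.5, 13.0, 1.5] [-0.0, 0.0, 0.091]
[-24.2, 15.3, 1.5] [-0.0, 0.0, 0.091]
[-22.7, 17.4, 1.5] [-0.0, 0.0, 0.091]
[-21.1, 19.4, 1.5] [-0.0, 0.0, 0.091]
[-19.2, 21.2, 1.5] [-0.0, 0.0, 0.091]
[-17.2, 22.9, 1.5] [-0.0, 0.0, 0.091]
```

Request:
{"fn": "servo_tool", "kwargs": {"dp": [[-20,-20.4,1.5],[-21.8,-18.5,1.5],[-23.4,-16.5,1.5],[-24.8,-14.3,1.5],[-26,-12,1.5]], "delta_rot": [[0,0,0.091],[0,0,0.091],[0,0,0.091],[0,0,0.091],[0,0,0.091]], "grip": [-1,-1,-1,-1,-1]}}

```text
clock: 0.52
tcp_pos: [0.2436, 0.5266, 0.223]
eef_rot: [[-0.753, 0.658, -0.0], [0.658, 0.753, -0.001], [-0.0, -0.001, -1.0]]
ft_force: [-0.0, -1.0, 0.9]
grip_width: 0.0855
```

Request:
{"fn": "servo_tool", "kwargs": {"dp": [[-27,-9.6,1.5],[-27.7,-7.1,1.5],[-28.3,-4.6,1.5],[-28.6,-2,1.5],[-28.6,0.6,1.5]], "delta_rot": [[0,0,0.091],[0,0,0.091],[0,0,0.091],[0,0,0.091],[0,0,0.091]], "grip": [-1,-1,-1,-1,-1]}}

```text
clock: 0.93
tcp_pos: [0.314, 0.4019, 0.2157]
eef_rot: [[-0.387, 0.922, -0.0], [0.922, 0.387, -0.001], [-0.0, -0.001, -1.0]]
ft_force: [0.6, 1.0, -0.4]
grip_width: 0.0854
```

Request:
{"fn": "servo_tool", "kwargs": {"dp": [[-28.5,3.2,1.5],[-28.1,5.7,1.5],[-27.4,8.2,1.5],[-26.6,10.7,1.5],[-25.5,13,1.5]], "delta_rot": [[0,0,0.091],[0,0,0.091],[0,0,0.091],[0,0,0.091],[0,0,0.091]], "grip": [-1,-1,-1,-1,-1]}}

```text
clock: 1.35
tcp_pos: [0.3841, 0.277, 0.2083]
eef_rot: [[0.057, 0.998, -0.0], [0.998, -0.057, -0.0], [-0.0, -0.0, -1.0]]
ft_force: [0.9, 0.3, 0.3]
grip_width: 0.0851
```

Request:
{"fn": "servo_tool", "kwargs": {"dp": [[-24.2,15.3,1.5],[-22.7,17.4,1.5],[-21.1,19.4,1.5],[-19.2,21.2,1.5],[-17.2,22.9,1.5]], "delta_rot": [[0,0,0.091],[0,0,0.091],[0,0,0.091],[0,0,0.091],[0,0,0.091]], "grip": [-1,-1,-1,-1,-1]}}

```text
clock: 1.77
tcp_pos: [0.4538, 0.1521, 0.2009]
eef_rot: [[0.49, 0.872, -0.001], [0.872, -0.49, -0.0], [-0.0, -0.0, -1.0]]
ft_force: [-0.3, 0.8, -0.0]
grip_width: 0.0853
```

Request:
{"fn": "servo_tool", "kwargs": {"dp": [[0,0,0],[0,0,0]], "delta_rot": [[0,0,0],[0,0,0]], "grip": [-1,-1]}}

```text
clock: 1.93
tcp_pos: [0.4538, 0.1524, 0.2008]
eef_rot: [[0.488, 0.873, -0.001], [0.873, -0.488, -0.0], [-0.001, -0.001, -1.0]]
ft_force: [-0.3, 0.5, -0.6]
grip_width: 0.0856
```

Run:
```python
from h import *
np.set_printoptions(precision=4,suppress=True)
plan([.4555,.154,.2],down(-28.6),1)
a=grab('side','side1');b=grab('top','top1'); crop(a,'cs1',260,140,400,280,4)
print(telemetry.state()['eef_rot'])
```

```text
t 1.9333 tcp [0.4538 0.1524 0.2008] total tool mm [2.2138 0.7429 0.7518] rot deg [-0.0593  0.0357 -0.6363] F [-0.3444  0.4951 -0.604 ] w 0.08564020892629749
[2.2, 0.7, 0.8] [-0.001, 0.001, -0.011]
[[ 0.4859  0.874  -0.001 ]
 [ 0.874  -0.4859  0.0003]
 [-0.0002 -0.001  -1.    ]]
```

View pics/cs1.png

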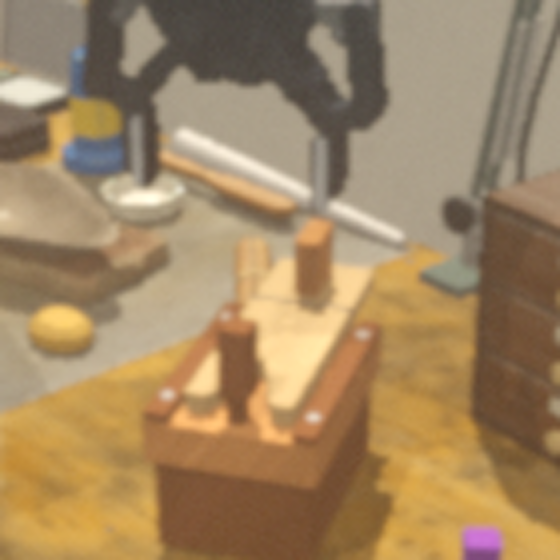

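View pics/top1.png

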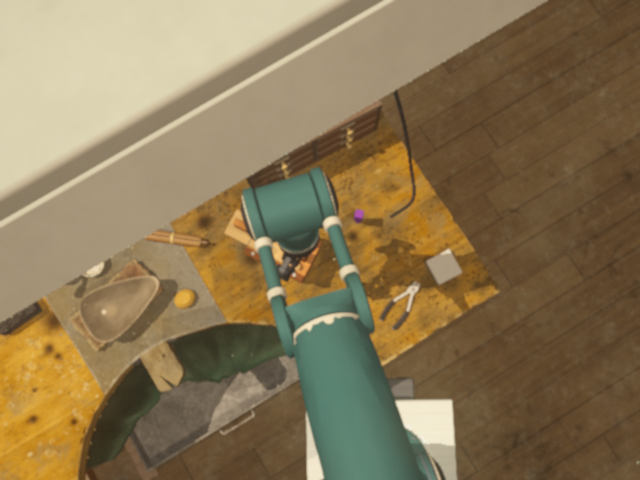

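The side view shows the fingers straddling the peg's line (crop columns 145 and 320, peg at 238). The arm hides the top view. I'll descend next.

Request:
{"fn": "servo_tool", "kwargs": {"dp": [[2.2,0.7,20],[0,0,20],[0,0,20],[0,0,20],[0,0,13]], "delta_rot": [[0,0,-0.011],[0,0,0],[0,0,0],[0,0,0],[0,0,0]], "grip": [-1,-1,-1,-1,-1]}}

```text
clock: 2.45
tcp_pos: [0.4535, 0.1562, 0.1063]
eef_rot: [[0.474, 0.88, -0.003], [0.88, -0.474, -0.0], [-0.002, -0.002, -1.0]]
ft_force: [-0.0, -0.3, -0.2]
grip_width: 0.0854
```

Request:
{"fn": "servo_tool", "kwargs": {"dp": [[0,0,0],[0,0,0],[0,0,0],[0,0,0],[0,0,0]], "delta_rot": [[0,0,0],[0,0,0],[0,0,0],[0,0,0],[0,0,0]], "grip": [0,0.3,0.5,0.6,0.7], "grip_force": 25}}

```text
clock: 2.87
tcp_pos: [0.4564, 0.1557, 0.1097]
eef_rot: [[0.476, 0.879, 0.003], [0.879, -0.476, 0.001], [0.002, 0.002, -1.0]]
ft_force: [1.0, -0.4, -0.7]
grip_width: 0.0256
```

Run:
```python
from h import *
a=grab('side','side2');crop(a,'cs2',260,140,400,280,4)
```

```text
(no output)
```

View pics/cs2.png

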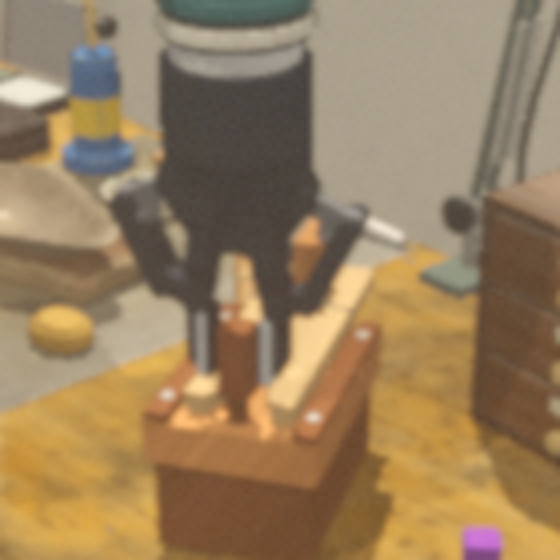

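The pads (crop columns 215 and 262) straddle the peg head (237) symmetrically, so I close.

Request:
{"fn": "servo_tool", "kwargs": {"dp": [[0,0,0],[0,0,0],[0,0,0],[0,0,0],[0,0,0]], "delta_rot": [[0,0,0],[0,0,0],[0,0,0],[0,0,0],[0,0,0]], "grip": [0.75,0.8,0.9,1,1], "grip_force": 25}}

```text
clock: 3.33
tcp_pos: [0.4564, 0.1556, 0.1095]
eef_rot: [[0.477, 0.879, 0.002], [0.879, -0.477, 0.001], [0.002, 0.001, -1.0]]
ft_force: [-0.7, 1.3, 6.4]
grip_width: 0.0177
```

Request:
{"fn": "servo_tool", "kwargs": {"dp": [[0,0,-4],[0,0,-6],[0,0,-8],[0,0,-10],[0,0,-10]], "delta_rot": [[0,0,0],[0,0,0],[0,0,0],[0,0,0],[0,0,0]], "grip": [1,1,1,1,1]}}

```text
clock: 3.75
tcp_pos: [0.455, 0.1549, 0.1471]
eef_rot: [[0.477, 0.879, -0.001], [0.879, -0.477, -0.001], [-0.001, -0.001, -1.0]]
ft_force: [0.8, 0.8, -0.8]
grip_width: 0.0178
```

Request:
{"fn": "servo_tool", "kwargs": {"dp": [[0,0,-12],[0,0,-12],[0,0,-8],[0,0,0],[0,0,0]], "delta_rot": [[0,0,0],[0,0,0],[0,0,0],[0,0,0],[0,0,0]], "grip": [1,1,1,1,1]}}

```text
clock: 4.17
tcp_pos: [0.4559, 0.1553, 0.1792]
eef_rot: [[0.477, 0.879, 0.002], [0.879, -0.477, 0.0], [0.001, 0.001, -1.0]]
ft_force: [-0.5, -0.6, -1.0]
grip_width: 0.0175
```

Run:
```python
from h import *
np.set_printoptions(precision=4,suppress=True)
a=grab('side','side3');crop(a,'cs3',260,100,440,280,4)
plan([.47,-.06,.18],down(-28.6),10)
```

```text
t 4.2167 tcp [0.4553 0.1551 0.1784] total tool mm [-182.0925  115.4451   -1.6336] rot deg [ 0.0064 -0.0022  0.1251] F [-0.2786 -0.2123 -0.8034] w 0.017094495847099114
[-18.2, 11.5, -0.2] [0.0, -0.0, 0.0]
[-18.2, 11.5, -0.2] [0.0, -0.0, 0.0]
[-18.2, 11.6, -0.2] [0.0, -0.0, 0.0]
[-18.2, 11.6, -0.2] [0.0, -0.0, 0.0]
[-18.2, 11.6, -0.2] [0.0, -0.0, 0.0]
[-18.2, 11.6, -0.2] [0.0, -0.0, 0.0]
[-18.2, 11.6, -0.2] [0.0, -0.0, 0.0]
[-18.2, 11.6, -0.2] [0.0, -0.0, 0.0]
[-18.2, 11.6, -0.2] [0.0, -0.0, 0.0]
[-18.2, 11.6, -0.2] [0.0, -0.0, 0.0]
```

View pics/cs3.png

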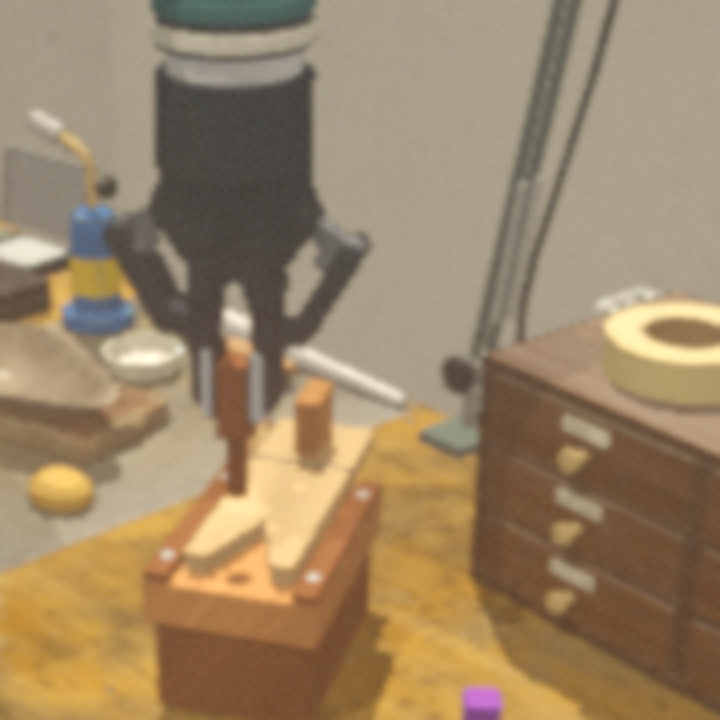

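The peg is out and hangs upright (crop 235,420), and the hole shows at (240,577). Next I carry it clear.

Request:
{"fn": "servo_tool", "kwargs": {"dp": [[-12,7.5,0],[-19,12,0],[-22,14,0],[-22,14,0],[-22,14,0]], "delta_rot": [[0,0,0],[0,0,0],[0,0,0],[0,0,0],[0,0,0]], "grip": [1,1,1,1,1]}}

```text
clock: 4.63
tcp_pos: [0.4623, 0.0396, 0.1772]
eef_rot: [[0.476, 0.879, -0.002], [0.879, -0.476, -0.0], [-0.001, -0.002, -1.0]]
ft_force: [-0.3, 0.8, -0.3]
grip_width: 0.0178
```

Request:
{"fn": "servo_tool", "kwargs": {"dp": [[-22,14,0],[-22,14,0],[-20,13,0],[-14,9,0],[-7,4,0]], "delta_rot": [[0,0,0],[0,0,0],[0,0,0],[0,0,0],[0,0,0]], "grip": [1,1,1,1,1]}}

```text
clock: 5.05
tcp_pos: [0.4695, -0.0617, 0.1773]
eef_rot: [[0.479, 0.878, -0.002], [0.878, -0.479, -0.0], [-0.001, -0.001, -1.0]]
ft_force: [-0.7, -0.0, -0.5]
grip_width: 0.0174
```

Request:
{"fn": "servo_tool", "kwargs": {"dp": [[0,0,15],[0,0,25],[0,0,25],[0,0,25],[0,0,15]], "delta_rot": [[0,0,0],[0,0,0],[0,0,0],[0,0,0],[0,0,0]], "grip": [1,1,1,1,1]}}

```text
clock: 5.47
tcp_pos: [0.4677, -0.059, 0.07]
eef_rot: [[0.477, 0.879, -0.005], [0.879, -0.477, 0.001], [-0.001, -0.005, -1.0]]
ft_force: [-0.4, 0.8, -1.0]
grip_width: 0.0176
```

Request:
{"fn": "servo_tool", "kwargs": {"dp": [[0,0,10],[0,0,5],[0,0,0],[0,0,0]], "delta_rot": [[0,0,0],[0,0,0],[0,0,0],[0,0,0]], "grip": [1,1,1,1]}}

```text
clock: 5.8
tcp_pos: [0.4707, -0.0598, 0.0587]
eef_rot: [[0.477, 0.879, 0.001], [0.879, -0.477, -0.0], [0.0, 0.0, -1.0]]
ft_force: [0.3, 0.1, -0.8]
grip_width: 0.0171
```

Run:
```python
from h import *
np.set_printoptions(precision=4,suppress=True)
s=telemetry.state();print(s['tcp_pos'],s['eef_rot'])
a=grab('side','side4');crop(a,'cs4',290,220,430,360,4)
```

```text
[ 0.4707 -0.0598  0.0587] [[ 0.4766  0.8791  0.0005]
 [ 0.8791 -0.4766 -0.0001]
 [ 0.0002  0.0005 -1.    ]]
```

View pics/cs4.png

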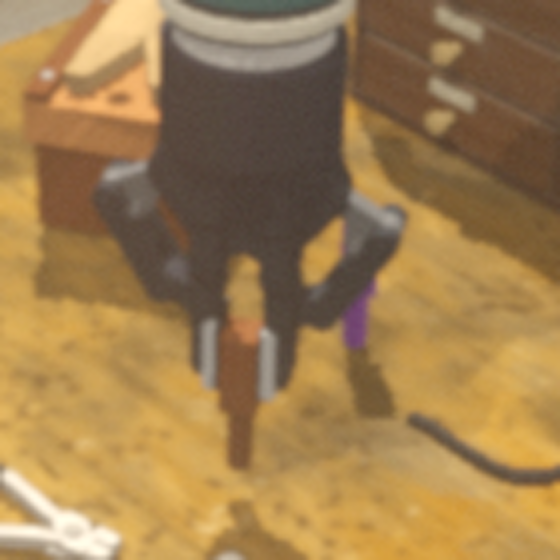

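Request:
{"fn": "servo_tool", "kwargs": {"dp": [[0,0,5],[0,0,4],[0,0,2],[0,0,1],[0,0,0]], "delta_rot": [[0,0,0],[0,0,0],[0,0,0],[0,0,0],[0,0,0]], "grip": [1,1,1,1,1]}}

```text
clock: 6.27
tcp_pos: [0.4699, -0.0599, 0.046]
eef_rot: [[0.477, 0.879, -0.001], [0.879, -0.477, 0.0], [-0.0, -0.001, -1.0]]
ft_force: [0.7, 0.0, -0.3]
grip_width: 0.0178
```

Request:
{"fn": "servo_tool", "kwargs": {"dp": [[0,0,1],[0,0,0.5],[0,0,0]], "delta_rot": [[0,0,0],[0,0,0],[0,0,0]], "grip": [1,1,1]}}

```text
clock: 6.52
tcp_pos: [0.4701, -0.0599, 0.0447]
eef_rot: [[0.477, 0.879, -0.0], [0.879, -0.477, 0.0], [-0.0, -0.0, -1.0]]
ft_force: [-0.3, 0.2, 0.5]
grip_width: 0.0173
```

Request:
{"fn": "servo_tool", "kwargs": {"dp": [[0,0,0.5],[0,0,0.5],[0,0,0]], "delta_rot": [[0,0,0],[0,0,0],[0,0,0]], "grip": [1,1,1]}}

```text
clock: 6.77
tcp_pos: [0.4704, -0.0599, 0.0446]
eef_rot: [[0.477, 0.879, 0.0], [0.879, -0.477, -0.0], [-0.0, 0.0, -1.0]]
ft_force: [-2.2, 0.1, 5.9]
grip_width: 0.0172
```

Request:
{"fn": "servo_tool", "kwargs": {"dp": [[0,0,0.5],[0,0,0]], "delta_rot": [[0,0,0],[0,0,0]], "grip": [1,1]}}

```text
clock: 6.93
tcp_pos: [0.4704, -0.0599, 0.0445]
eef_rot: [[0.477, 0.879, -0.0], [0.879, -0.477, 0.0], [-0.0, -0.0, -1.0]]
ft_force: [-4.2, 0.2, 9.2]
grip_width: 0.0179
```

Request:
{"fn": "servo_tool", "kwargs": {"dp": [[0,0,-0.5],[0,0,-0.3],[0,0,0]], "delta_rot": [[0,0,0],[0,0,0],[0,0,0]], "grip": [1,1,1]}}

```text
clock: 7.18
tcp_pos: [0.4703, -0.0599, 0.0445]
eef_rot: [[0.477, 0.879, 0.0], [0.879, -0.477, -0.0], [0.0, 0.0, -1.0]]
ft_force: [-1.9, -0.5, 6.3]
grip_width: 0.0177
```

Request:
{"fn": "servo_tool", "kwargs": {"dp": [[0,0,0],[0,0,0],[0,0,0],[0,0,0],[0,0,0]], "delta_rot": [[0,0,0],[0,0,0],[0,0,0],[0,0,0],[0,0,0]], "grip": [0.75,0.65,0.55,0.45,0.35]}}

```text
clock: 7.6
tcp_pos: [0.4701, -0.0599, 0.0438]
eef_rot: [[0.477, 0.879, -0.0], [0.879, -0.477, -0.0], [-0.0, -0.0, -1.0]]
ft_force: [0.4, -0.1, -0.3]
grip_width: 0.0275
```

Run:
```python
from h import *
a=grab('side','side5');crop(a,'cs5',290,220,430,360,4)
```

```text
(no output)
```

View pics/cs5.png

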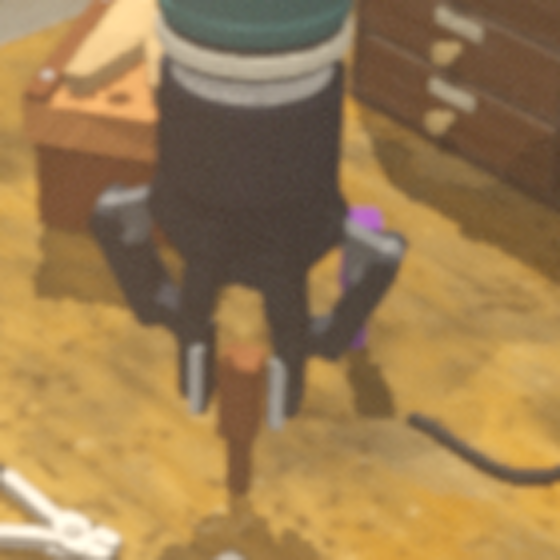

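The peg stands free on the bench (crop 240,430, foot 240,493), so I open a bit more and rise.

Request:
{"fn": "servo_tool", "kwargs": {"dp": [[0,0,0],[0,0,0],[0,0,-3],[0,0,-8],[0,0,-15]], "delta_rot": [[0,0,0],[0,0,0],[0,0,0],[0,0,0],[0,0,0]], "grip": [0.2,0,-0.1,-0.1,-0.1]}}

```text
clock: 8.07
tcp_pos: [0.4686, -0.0596, 0.0693]
eef_rot: [[0.477, 0.879, -0.004], [0.879, -0.477, 0.001], [-0.001, -0.003, -1.0]]
ft_force: [-0.3, -1.0, -0.1]
grip_width: 0.0467
```

Request:
{"fn": "servo_tool", "kwargs": {"dp": [[0,0,-20],[0,0,-30],[0,0,-30],[0,0,-30],[0,0,-20]], "delta_rot": [[0,0,0],[0,0,0],[0,0,0],[0,0,0],[0,0,0]], "grip": [-0.1,-0.1,-0.5,-1,-1]}}

```text
clock: 8.48
tcp_pos: [0.4715, -0.0601, 0.2043]
eef_rot: [[0.477, 0.879, 0.005], [0.879, -0.477, -0.001], [0.001, 0.005, -1.0]]
ft_force: [0.5, 0.0, 0.3]
grip_width: 0.0813
```

Run:
```python
from h import *
np.set_printoptions(precision=4,suppress=True)
a=grab('side','side6');b=grab('top','top6');crop(a,'cs6',280,170,420,350,4)
plan([.5255,.283,.2],down(-28.3),14)
for n,d in(('side',a),('top',b)):
    W=pts(d); z=W[...,2]
    near=np.hypot(W[...,0]-.498,W[...,1]-.231)<.13
    for nm,lo,hi in(('grip',.122,.16),('boardtop',.094,.104),('rest+board',.08,.104)):
        m=(near&(z>lo)&(z<hi)).astype(np.uint8)
        k,l,s,cc=cv2.connectedComponentsWithStats(m)
        for i in range(1,k):
            if s[i,4]<40: continue
            q=W[l==i]; print(n,nm,s[i],np.median(q[:,2]),cv2.minAreaRect((q[:,:2]*1000).astype(np.float32)))
```

```text
t 8.5833 tcp [ 0.4735 -0.0605  0.2058] total tool mm [ 326.6987 -118.1594    5.7316] rot deg [ 0.5514 -0.1797 -0.1749] F [ 0.8037  0.1507 -0.6313] w 0.08531102652338038
[23.3, -8.4, 0.4] [0.001, -0.0, -0.0]
[23.3, -8.4, 0.4] [0.001, -0.0, -0.0]
[23.3, -8.4, 0.4] [0.001, -0.0, -0.0]
[23.3, -8.4, 0.4] [0.001, -0.0, -0.0]
[23.3, -8.4, 0.4] [0.001, -0.0, -0.0]
[23.3, -8.4, 0.4] [0.001, -0.0, -0.0]
[23.3, -8.4, 0.4] [0.001, -0.0, -0.0]
[23.3, -8.4, 0.4] [0.001, -0.0, -0.0]
[23.4, -8.4, 0.4] [0.001, -0.0, -0.0]
[23.4, -8.4, 0.4] [0.001, -0.0, -0.0]
[23.4, -8.4, 0.4] [0.001, -0.0, -0.0]
[23.4, -8.4, 0.4] [0.001, -0.0, -0.0]
[23.4, -8.4, 0.4] [0.001, -0.0, -0.0]
[23.4, -8.4, 0.4] [0.001, -0.0, -0.0]
side boardtop [327 205  26  38 438] 0.09578060808163633 ((502.782470703125, 228.09738159179688), (180.18899536132812, 53.47034454345703), 63.68326950073242)
side boardtop [306 220  16  20 125] 0.09561931435591864 ((459.8795471191406, 198.26992797851562), (89.52914428710938, 24.3143310546875), 61.39137268066406)
side rest+board [ 295  205   60   49 1504] 0.0900899720354765 ((494.4147644042969, 222.33892822265625), (198.46368408203125, 97.11456298828125), 60.79796600341797)
top grip [232 218  18  13 134] 0.13201465682673597 ((524.4401245117188, 284.1976623535156), (35.3148193359375, 15.845372200012207), 61.39252853393555)
top boardtop [ 224  209   87   61 1791] 0.0981106244499157 ((497.3614196777344, 233.98529052734375), (181.15997314453125, 62.39773178100586), 62.72280502319336)
top rest+board [ 224  209   97   73 3390] 0.09523111118875016 ((494.4102478027344, 226.5894775390625), (197.7147979736328, 96.70228576660156), 61.25782775878906)
```

View pics/cs6.png

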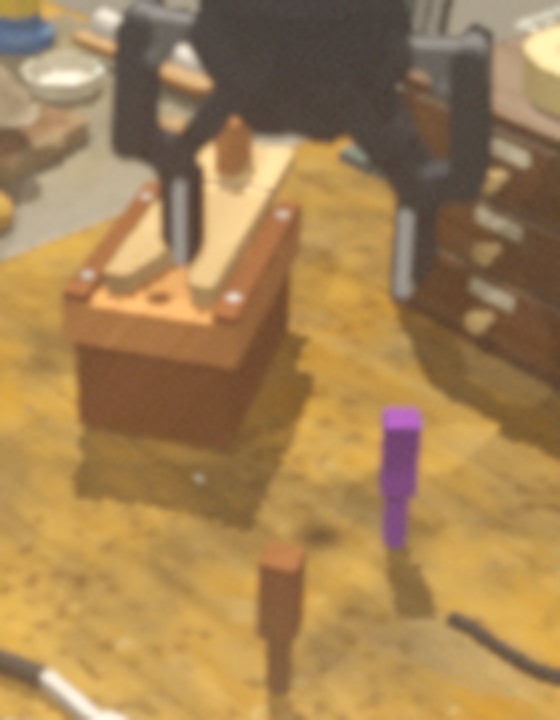

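View pics/top6.png

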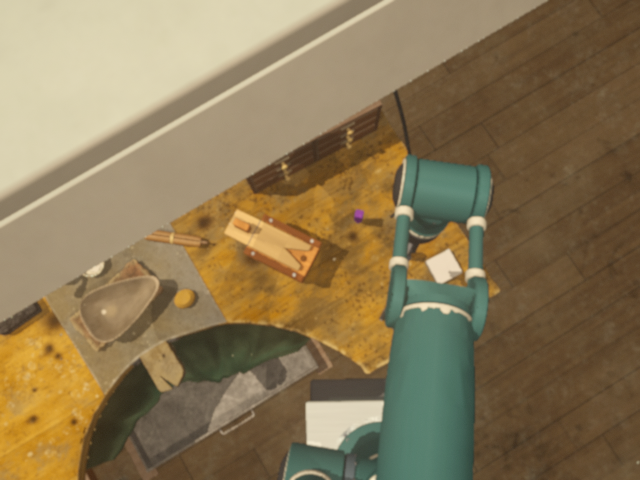

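The peg stands upright on the bench (crop 280,620), clear of the rest. The gripped peg's TCP position agrees with the top view to under 1 mm, while the side view is about 3.5 mm off in y. I'll therefore use the top view for the grip: (0.525, 0.2845).

Request:
{"fn": "servo_tool", "kwargs": {"dp": [[13,-4.6,0],[22,-7.8,0],[27,-9.6,0],[27,-9.6,0],[27,-9.6,0]], "delta_rot": [[0,0,0],[0,0,0],[0,0,0],[0,0,0],[0,0,0]], "grip": [-1,-1,-1,-1,-1]}}

```text
clock: 9.0
tcp_pos: [0.4886, 0.0627, 0.1994]
eef_rot: [[0.477, 0.879, -0.001], [0.879, -0.477, -0.0], [-0.001, -0.001, -1.0]]
ft_force: [0.9, -0.7, 0.4]
grip_width: 0.0854
```

Request:
{"fn": "servo_tool", "kwargs": {"dp": [[27,-9.6,0],[27,-9.6,0],[27,-9.6,0],[27,-9.6,0],[27,-9.6,0]], "delta_rot": [[0,0,0],[0,0,0],[0,0,0],[0,0,0],[0,0,0]], "grip": [-1,-1,-1,-1,-1]}}

```text
clock: 9.42
tcp_pos: [0.5107, 0.2045, 0.1991]
eef_rot: [[0.477, 0.879, -0.002], [0.879, -0.477, -0.001], [-0.001, -0.001, -1.0]]
ft_force: [0.7, -0.7, 0.5]
grip_width: 0.0852
```

Request:
{"fn": "servo_tool", "kwargs": {"dp": [[27,-9.6,0],[26,-9,0],[16,-5.5,0],[8.8,-3,0],[0,0,0]], "delta_rot": [[0,0,0],[0,0,0],[0,0,0],[0,0,0],[0,0,0]], "grip": [-1,-1,-1,-1,-1]}}

```text
clock: 9.83
tcp_pos: [0.5245, 0.2857, 0.1994]
eef_rot: [[0.475, 0.88, -0.001], [0.88, -0.475, -0.0], [-0.001, -0.001, -1.0]]
ft_force: [0.3, -0.5, -0.6]
grip_width: 0.0857
```

Run:
```python
from h import *
np.set_printoptions(precision=4,suppress=True)
a=grab('side','side7');crop(a,'cs7',280,120,400,270,4)
plan([.525,.2845,.106],down(-28.3),1)
```

```text
t 9.8833 tcp [0.5243 0.2845 0.1994] total tool mm [ 0.5022  0.5908 93.419 ] rot deg [-0.0241  0.0914 -0.1035] F [-0.3577  0.563  -0.0574] w 0.08516757203574082
[0.5, 0.6, 93.4] [-0.0, 0.002, -0.002]
```

View pics/cs7.png

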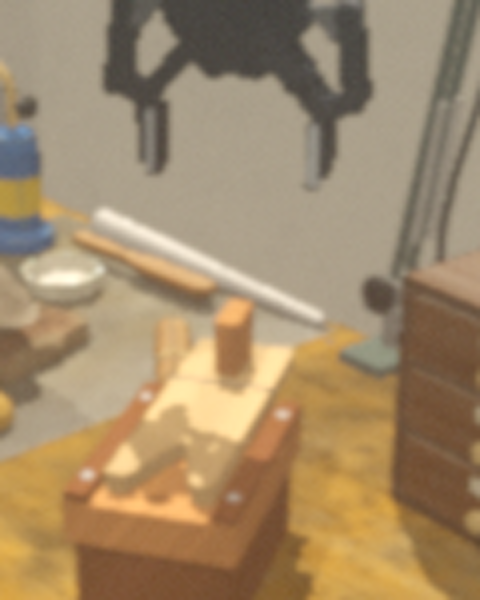

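Fingers (crop columns 152 and 315) straddle the grip (235), so I descend.

Request:
{"fn": "servo_tool", "kwargs": {"dp": [[0.5,0.6,20],[0,0,25],[0,0,25],[0,0,16],[0,0,8]], "delta_rot": [[0,0,0],[0,0,0],[0,0,0],[0,0,0],[0,0,0]], "grip": [-1,-1,-1,-1,-0.5]}}

```text
clock: 10.3
tcp_pos: [0.5234, 0.2819, 0.103]
eef_rot: [[0.478, 0.878, -0.005], [0.878, -0.478, -0.003], [-0.005, -0.003, -1.0]]
ft_force: [-0.5, 0.9, -0.0]
grip_width: 0.0754
```

Request:
{"fn": "servo_tool", "kwargs": {"dp": [[0,0,0],[0,0,0],[0,0,0],[0,0,0],[0,0,0]], "delta_rot": [[0,0,0],[0,0,0],[0,0,0],[0,0,0],[0,0,0]], "grip": [0,0.3,0.5,0.6,0.7]}}

```text
clock: 10.72
tcp_pos: [0.5266, 0.2853, 0.1079]
eef_rot: [[0.477, 0.879, 0.003], [0.879, -0.477, 0.001], [0.003, 0.002, -1.0]]
ft_force: [-0.8, -0.1, 1.5]
grip_width: 0.0153
```

Run:
```python
from h import *
a=grab('side','side8');crop(a,'cs8',280,120,400,270,4)
print(telemetry.state()['tcp_pos'])
```

```text
[0.52654883 0.28525161 0.10789461]
```

View pics/cs8.png

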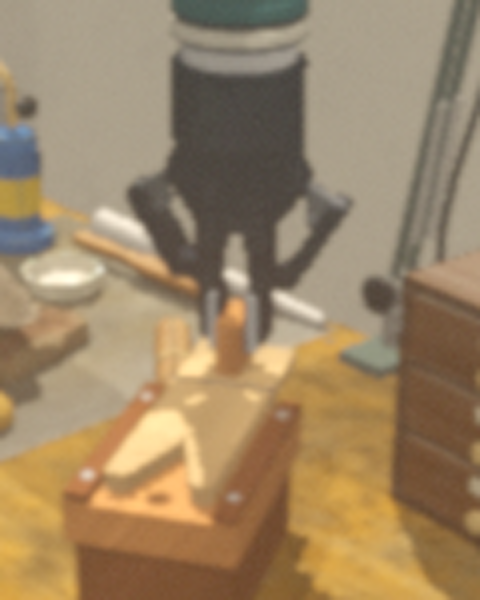

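Request:
{"fn": "servo_tool", "kwargs": {"dp": [[0,0,0],[0,0,0],[0,0,0],[0,0,0],[0,0,0]], "delta_rot": [[0,0,0],[0,0,0],[0,0,0],[0,0,0],[0,0,0]], "grip": [0.9,1,1,1,1], "grip_force": 60}}

```text
clock: 11.18
tcp_pos: [0.5266, 0.2853, 0.1079]
eef_rot: [[0.477, 0.879, 0.003], [0.879, -0.477, 0.001], [0.002, 0.002, -1.0]]
ft_force: [-1.3, -0.3, 7.2]
grip_width: 0.0149
```

Run:
```python
from h import *
np.set_printoptions(precision=4,suppress=True)
s=telemetry.state();print(s)
a=grab('side','side9');crop(a,'cs9',280,180,400,270,6)
```

```text
{'clock': 11.1833, 'qpos': array([ 26.0704,  12.899 , 108.3896,  -0.0101,  58.551 ,  54.5374]), 'qd': array([-0.004 ,  0.0429, -0.0204, -0.0122,  0.0373,  0.0142]), 'effort': array([  0.0808, -41.8767, -30.2689,   0.0363,  -0.3566,  -0.0224]), 'tcp_pos': array([0.5266, 0.2853, 0.1079]), 'eef_rot': array([[ 0.4766,  0.8791,  0.0026],
       [ 0.8791, -0.4766,  0.0011],
       [ 0.0022,  0.0017, -1.    ]]), 'ft_force': array([-1.3316, -0.2914,  7.1592]), 'wrist_torque': array([-0.1683,  0.247 , -0.0195]), 'grip_width': 0.014886296722838204}
```

View pics/cs9.png

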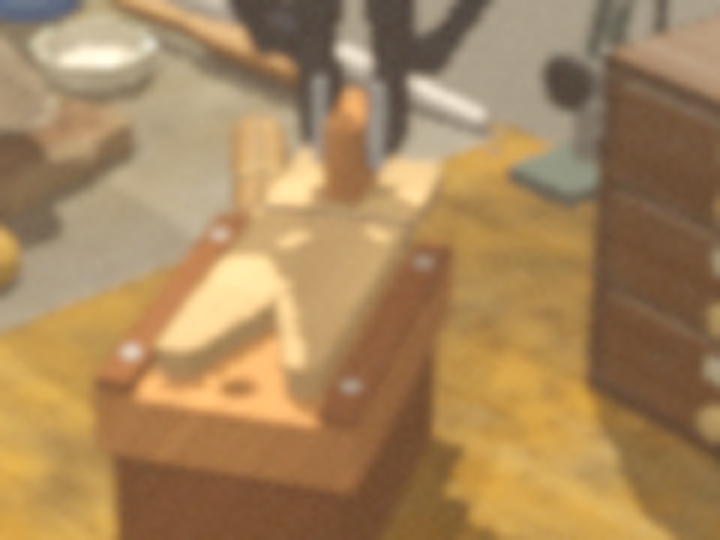

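The grip holds with a gentle 7 N down-press. Before sliding, I measure the line-to-edge distance from images where nothing hides it.

```bash
cat >> h.py <<'E'
def rectify(d,zpl,o,yaw,xr,yr,s=2):
    # image: cols = rest x (mm*s), rows = rest y
    a=np.radians(yaw); ex=np.array([np.cos(a),np.sin(a)]);ey=np.array([-np.sin(a),np.cos(a)])
    xs=np.arange(xr[0],xr[1],1/s);ys=np.arange(yr[0],yr[1],1/s); X,Y=np.meshgrid(xs,ys)
    P=np.stack([o[0]+(X*ex[0]+Y*ey[0])/1000,o[1]+(X*ex[1]+Y*ey[1])/1000,np.full_like(X,zpl)],-1)
    T=d['cam_to_world'];C=(P-T[:3,3])@T[:3,:3];K=d['mtx']
    u=C[...,0]/C[...,2]*K[0,0]+K[0,2];v=C[...,1]/C[...,2]*K[1,1]+K[1,2]
    return cv2.remap(d['frame'],u.astype(np.float32),v.astype(np.float32),cv2.INTER_CUBIC),xs,ys
E
python3 - <<'E'
from h import *
o=np.array([.447,.138])
for n in('top6','side6','side0','top0'):
    d=pickle.load(open(n+'.pkl','rb'))
    im=[rectify(d,z,o,61.3,(-60,220),(-60,60),2)[0] for z in(.097,.085)]
    for i in im:
        for x in range(-60,220,20): cv2.line(i,((x+60)*2,0),((x+60)*2,6),(255,0,0),1)
    cv2.imwrite(f'pics/r_{n}.png',np.vstack(im)[:,:,::-1])
E
```

```text
(no output)
```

View pics/r_top6.png

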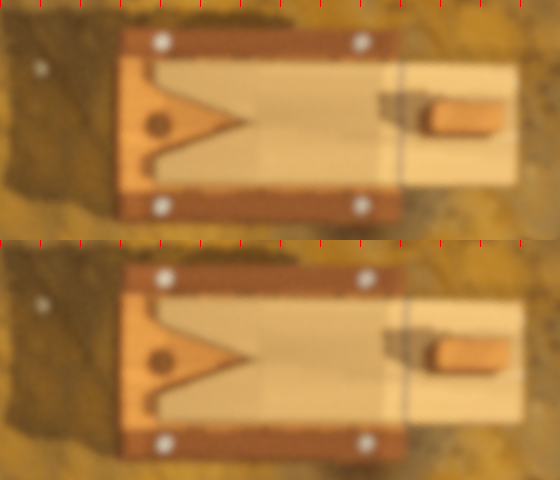

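View pics/r_side0.png

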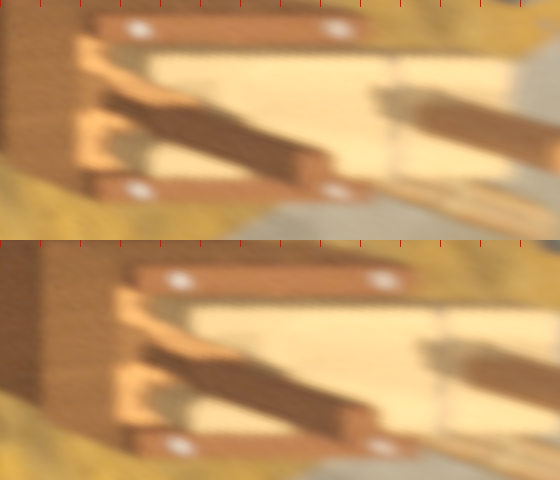

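```bash
cat >> h.py <<'E'
def prof(d,o,zl,ylo,yhi,xr,mode,yaw=61.3):
    im,xs,ys=rectify(d,zl,o,yaw,xr,(ylo,yhi),4)
    g=cv2.GaussianBlur(im.astype(np.float32).mean(2),(0,0),1).mean(0)
    if mode=='line':
        g=g-np.interp(xs,[xs[0],xs[-1]],[g[:8].mean(),g[-8:].mean()]); i=g.argmin(); w=np.clip(-g,0,None); w[w<w.max()*.4]=0; w[abs(xs-xs[i])>4]=0; return (w*xs).sum()/w.sum()
    r=im[...,:].astype(np.float32).mean((0)) # color
    dg=np.abs(np.gradient(cv2.GaussianBlur(r,(1,0) if 0 else (0,0),sigmaX=.01,sigmaY=6),axis=0)).sum(1); i=dg[8:-8].argmax()+8; w=dg.copy(); w[abs(xs-xs[i])>4]=0; return (w*xs).sum()/w.sum()
E
python3 - <<'E'
from h import *
o=np.array([.447,.138])
for n in('top0','top6','side0','side6'):
    d=pickle.load(open(n+'.pkl','rb'))
    L=[prof(d,o,.097,a,b,(125,150),'line') for a,b in((-28,-14),(-12,2),(14,26))]
    E=[prof(d,o,.085,a,b,(-14,14),'edge') for a,b in((-32,-25),(-22,-12),(12,22),(25,32))]
    S=[prof(d,o,.091,a,b,(-14,14),'edge') for a,b in((-46,-37),(37,46))]
    print(n,np.round(L,1),np.round(E,1),np.round(S,1))
E
```

```text
top0 [140.4 138.6 139.8] [1.1 1.6 0.7 0.9] [2.2 1.7]
top6 [140.7 138.9 140.1] [1.1 1.1 0.7 0.9] [2.2 1.7]
side0 [138.7 136.  137.5] [-2.   0.3 -1.8 -1.2] [-0.   0.6]
side6 [139.7 136.  139.6] [-2.1 -2.  -1.8 -1.5] [0.4 0.1]
```

The distance from line to edge is about 139 mm in both views. I slide outward in small steps.

Request:
{"fn": "servo_tool", "kwargs": {"dp": [[-2,0,0],[-4,0,0],[-5,0,0],[-5,0,0],[-4,0,0]], "delta_rot": [[0,0,0],[0,0,0],[0,0,0],[0,0,0],[0,0,0]], "grip": [1,1,1,1,1]}}

```text
clock: 11.65
tcp_pos: [0.5179, 0.2687, 0.108]
eef_rot: [[0.477, 0.879, 0.005], [0.879, -0.477, 0.004], [0.006, 0.003, -1.0]]
ft_force: [1.8, 5.0, 5.7]
grip_width: 0.0149
```

```bash
cat > st.py <<'E'
from h import *
np.set_printoptions(precision=4,suppress=True)
s=telemetry.state();p=s['tcp_pos'];dl=(p-np.array([.5266,.2853,.1079]))*1000
a=np.radians(61.3);print(s['clock'],p,'along',dl[0]*np.cos(a)+dl[1]*np.sin(a),'lat(left+)',-dl[0]*np.sin(a)+dl[1]*np.cos(a),'dz',dl[2],'F',s['ft_force'],'T',s['wrist_torque'],s['grip_width']);print(s['eef_rot'])
E
python3 st.py
python3 - <<'E'
from h import *
a=grab('side','side10');crop(a,'cs10',280,180,400,270,6)
E
```

```text
11.65 [0.5179 0.2687 0.108 ] along -18.710555673458597 lat(left+) -0.3147593621924596 dz 0.13604452008335322 F [1.8127 5.0175 5.7415] T [ 0.6981 -0.2343 -0.0478] 0.01488446284462344
[[ 0.4769  0.8789  0.0049]
 [ 0.8789 -0.4769  0.0037]
 [ 0.0056  0.0025 -1.    ]]
```

View pics/cs10.png

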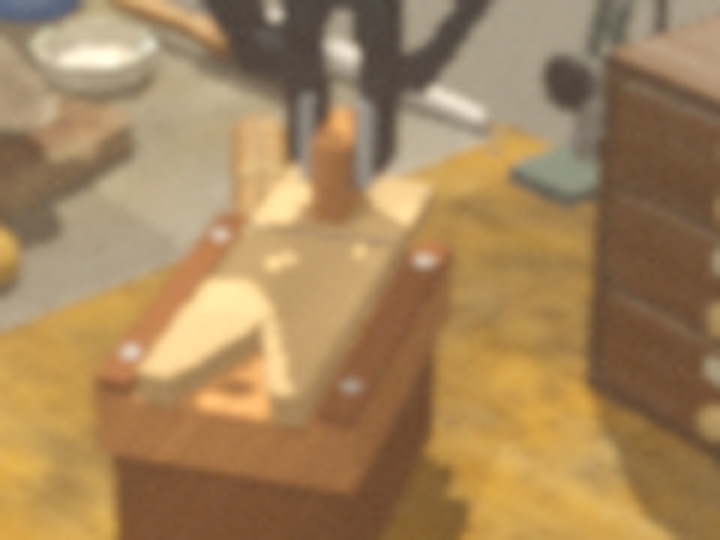

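Request:
{"fn": "servo_tool", "kwargs": {"dp": [[-6,0,0],[-8,0,0],[-8,0,0],[-8,0,0],[-6,0,0]], "delta_rot": [[0,0,0],[0,0,0],[0,0,0],[0,0,0],[0,0,0]], "grip": [1,1,1,1,1]}}

```text
clock: 12.12
tcp_pos: [0.5007, 0.2369, 0.1081]
eef_rot: [[0.477, 0.879, 0.005], [0.879, -0.477, 0.004], [0.005, 0.003, -1.0]]
ft_force: [3.2, 4.9, 6.3]
grip_width: 0.0152
```

```bash
python3 st.py
```

```text
12.1167 [0.5007 0.2369 0.1081] along -54.92463241063233 lat(left+) -0.5270070922814902 dz 0.15953184466138692 F [3.1793 4.8652 6.3255] T [ 0.7533 -0.1926 -0.0415] 0.015189229861164876
[[ 0.4771  0.8789  0.005 ]
 [ 0.8789 -0.4771  0.0035]
 [ 0.0055  0.0027 -1.    ]]
```

Request:
{"fn": "servo_tool", "kwargs": {"dp": [[-6,-0.1,0],[-8,-0.1,0],[-8,-0.1,0],[-8,-0.1,0],[-6,-0.1,0]], "delta_rot": [[0,0,0],[0,0,0],[0,0,0],[0,0,0],[0,0,0]], "grip": [1,1,1,1,1]}}

```text
clock: 12.53
tcp_pos: [0.4832, 0.2053, 0.1081]
eef_rot: [[0.477, 0.879, 0.005], [0.879, -0.477, 0.003], [0.005, 0.003, -1.0]]
ft_force: [2.2, 4.3, 5.8]
grip_width: 0.0149
```

```bash
python3 st.py;python3 - <<'E'
from h import *
a=grab('side','side11');crop(a,'cs11',270,180,390,270,6)
E
```

```text
12.5333 [0.4832 0.2053 0.1081] along -90.9846137922541 lat(left+) -0.29994905340232947 dz 0.16163246987496716 F [2.2129 4.2849 5.8362] T [ 0.7125 -0.1654 -0.0401] 0.01492518791568747
[[ 0.4773  0.8788  0.0051]
 [ 0.8787 -0.4773  0.0034]
 [ 0.0055  0.0029 -1.    ]]
```

View pics/cs11.png

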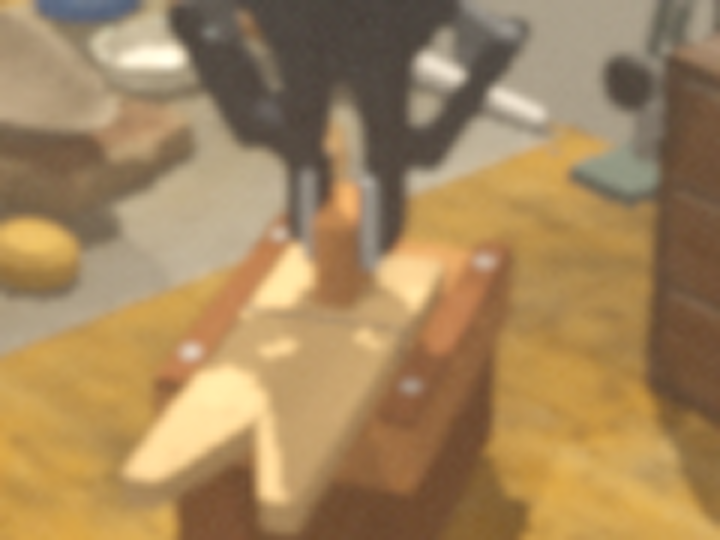

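The board slides flat, with the nose overhanging (crop 145,490 and 280,515). I continue.

Request:
{"fn": "servo_tool", "kwargs": {"dp": [[-6,0,0],[-8,0,0],[-8,0,0],[-7,0,0],[-5,0,0]], "delta_rot": [[0,0,0],[0,0,0],[0,0,0],[0,0,0],[0,0,0]], "grip": [1,1,1,1,1]}}

```text
clock: 13.0
tcp_pos: [0.4671, 0.1754, 0.1081]
eef_rot: [[0.477, 0.879, 0.005], [0.879, -0.477, 0.003], [0.006, 0.003, -1.0]]
ft_force: [2.5, 4.5, 5.7]
grip_width: 0.0146
```

Request:
{"fn": "servo_tool", "kwargs": {"dp": [[-2,0,0],[0,0,0],[0,0,0]], "delta_rot": [[0,0,0],[0,0,0],[0,0,0]], "grip": [1,1,1]}}

```text
clock: 13.25
tcp_pos: [0.466, 0.1734, 0.1081]
eef_rot: [[0.477, 0.879, 0.005], [0.879, -0.477, 0.002], [0.004, 0.003, -1.0]]
ft_force: [1.3, 2.9, 5.8]
grip_width: 0.015
```

```bash
python3 st.py;python3 - <<'E'
from h import *
a=grab('side','side12');b=grab('top','top12')
o=np.array([.447,.138])
v=[]
for d in(a,b):
    im=[rectify(d,z,o,61.3,(-140,80),(-60,60),3)[0] for z in(.097,.085)]
    for i in im:
        for x in range(-140,80,20): cv2.line(i,((x+140)*3,0),((x+140)*3,8),(255,0,0),1)
    v.append(np.vstack(im)[:,:,::-1])
cv2.imwrite('pics/r12s.png',v[0]);cv2.imwrite('pics/r12t.png',v[1])
E
```

```text
13.25 [0.466  0.1734 0.1081] along -127.2098426316251 lat(left+) -0.5817393087057852 dz 0.16807268793721242 F [1.3354 2.8847 5.7579] T [ 0.444  -0.108  -0.0643] 0.014972257430701132
[[ 0.4772  0.8788  0.0048]
 [ 0.8788 -0.4772  0.0024]
 [ 0.0044  0.003  -1.    ]]
```

View pics/r12s.png

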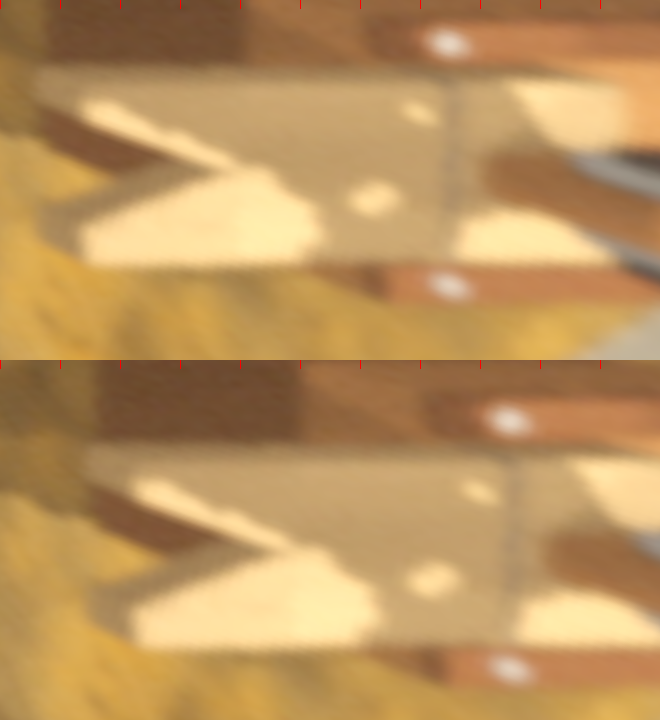

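View pics/r12t.png

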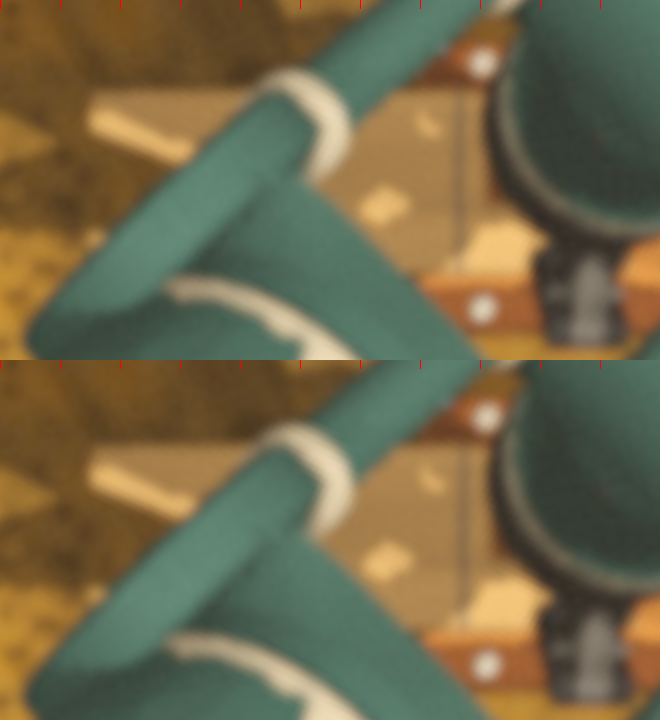

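Run:
```python
from h import *
o=np.array([.447,.138])
for n in('top12','side12'):
    d=pickle.load(open(n+'.pkl','rb'))
    print(n,[(y,round(float(prof(d,o,.097,y-3,y+3,(3,21),'line')),1)) for y in(-24,-18,-12,-6,0,6,12,18,24)])
    print([round(float(prof(d,o,.091,a,b,(-14,14),'edge')),1) for a,b in((-46,-37),(37,46))])
```

```text
top12 [(-24, 20.5), (-18, 20.5), (-12, 20.5), (-6, 12.5), (0, 12.5), (6, 12.6), (12, 13.2), (18, 13.5), (24, 11.8)]
[3.1, 6.2]
side12 [(-24, 10.7), (-18, 10.6), (-12, 11.1), (-6, 9.2), (0, 20.5), (6, 10.5), (12, 10.2), (18, 9.4), (24, 7.8)]
[10.4, -0.1]
```

All three estimates (top, side and TCP travel) give about 12.1 mm left.

Request:
{"fn": "servo_tool", "kwargs": {"dp": [[-3,0,0],[-4,0,0],[-3,0,0],[-1.5,0,0],[-0.5,0,0]], "delta_rot": [[0,0,0],[0,0,0],[0,0,0],[0,0,0],[0,0,0]], "grip": [1,1,1,1,1]}}

```text
clock: 13.77
tcp_pos: [0.4607, 0.1634, 0.1082]
eef_rot: [[0.477, 0.879, 0.006], [0.879, -0.477, 0.004], [0.006, 0.003, -1.0]]
ft_force: [2.7, 4.0, 6.4]
grip_width: 0.0148
```

Request:
{"fn": "servo_tool", "kwargs": {"dp": [[0,0,0],[0,0,0],[0,0,0]], "delta_rot": [[0,0,0],[0,0,0],[0,0,0]], "grip": [1,1,1]}}

```text
clock: 14.02
tcp_pos: [0.4607, 0.1634, 0.1081]
eef_rot: [[0.477, 0.879, 0.005], [0.879, -0.477, 0.003], [0.005, 0.003, -1.0]]
ft_force: [2.4, 4.5, 6.2]
grip_width: 0.0149
```

```bash
python3 st.py;python3 - <<'E'
from h import *
a=grab('side','side13');b=grab('top','top13')
o=np.array([.447,.138])
v=[]
for n,d in(('side',a),('top',b)):
    print(n,[(y,round(float(prof(d,o,.097,y-3,y+3,(-9,9),'line')),1)) for y in(-24,-18,-12,-6,0,6,12,18,24)])
    im=[rectify(d,z,o,61.3,(-140,80),(-60,60),3)[0] for z in(.097,.091)]
    v.append(np.vstack(im)[:,:,::-1])
    W=pts(d); z=W[...,2]; ax=np.radians(61.3); dx=(W[...,0]-o[0])*1000;dy=(W[...,1]-o[1])*1000
    X=dx*np.cos(ax)+dy*np.sin(ax);Y=-dx*np.sin(ax)+dy*np.cos(ax)
    for x in range(-110,10,20):
        m=(abs(X-x)<10)&(abs(Y)<24)&(z>.075)&(z<.115); print(x,m.sum(),np.round(np.nanmedian(z[m]),4) if m.any() else '')
cv2.imwrite('pics/r13s.png',v[0]);cv2.imwrite('pics/r13t.png',v[1]); crop(a,'cs13',260,190,380,280,6)
E
```

```text
14.0167 [0.4607 0.1634 0.1081] along -138.61982162003898 lat(left+) -0.7150598361996572 dz 0.21668143418229757 F [2.3718 4.5298 6.2158] T [ 0.7909 -0.2995 -0.0616] 0.01492695538485243
[[ 0.4773  0.8787  0.0054]
 [ 0.8787 -0.4773  0.0032]
 [ 0.0054  0.0032 -1.    ]]
side [(-24, -1.3), (-18, -0.2), (-12, -1.4), (-6, -1.8), (0, 8.5), (6, -1.4), (12, -0.5), (18, -1.4), (24, -8.5)]
-110 105 0.0944
-90 132 0.0948
-70 147 0.0952
-50 127 0.0955
-30 115 0.0956
-10 118 0.0957
top [(-24, 8.5), (-18, 8.5), (-12, 8.5), (-6, 8.5), (0, 1.3), (6, 1.5), (12, 1.7), (18, 1.8), (24, 0.8)]
-110 54 0.0982
-90 58 0.0982
-70 4 0.1001
-50 29 0.0984
-30 187 0.0981
-10 210 0.0976
```

View pics/cs13.png

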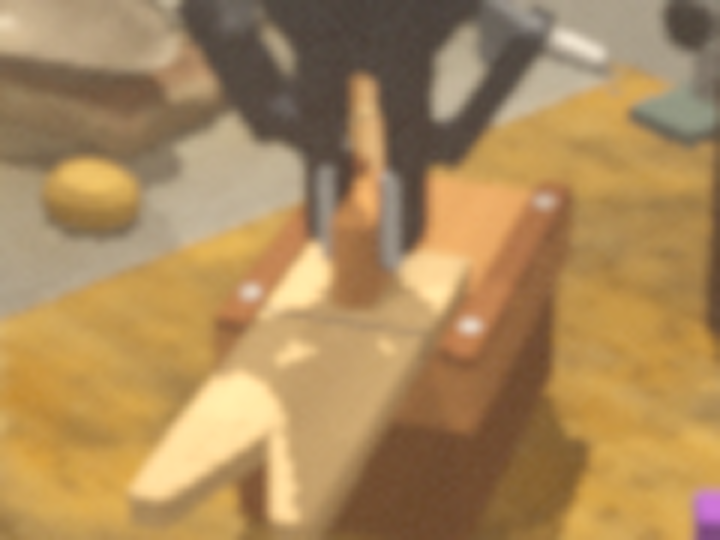

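View pics/r13t.png

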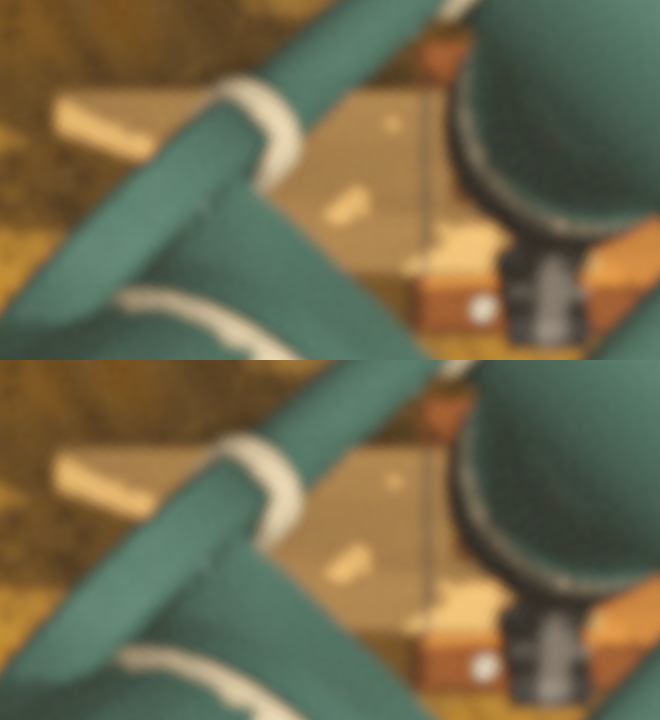

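Request:
{"fn": "servo_tool", "kwargs": {"dp": [[-0.4,0,0.2],[0,0,0.2],[0,0,0]], "delta_rot": [[0,-0.003,0],[0,-0.003,0],[0,0,0]], "grip": [1,1,1]}}

```text
clock: 14.37
tcp_pos: [0.4607, 0.1633, 0.108]
eef_rot: [[0.477, 0.879, 0.003], [0.879, -0.477, -0.002], [-0.0, 0.003, -1.0]]
ft_force: [2.1, 4.0, 7.9]
grip_width: 0.0149
```

Request:
{"fn": "servo_tool", "kwargs": {"dp": [[0.4,0,0],[0.2,0,0],[0,0,0]], "delta_rot": [[0,0,0],[0,0,0],[0,0,0]], "grip": [1,1,1]}}

```text
clock: 14.62
tcp_pos: [0.4607, 0.1634, 0.1081]
eef_rot: [[0.477, 0.879, 0.002], [0.879, -0.477, -0.003], [-0.001, 0.003, -1.0]]
ft_force: [0.8, 2.5, 8.5]
grip_width: 0.0147
```

```bash
python3 st.py;python3 - <<'E'
from h import *
a=grab('side','side14');b=grab('top','top14')
o=np.array([.447,.138])
for n,d,d0 in(('side',a,'side0'),('top',b,'top0')):
    print(n,[(y,round(float(prof(d,o,.097,y-3,y+3,(-6,7),'line')),1)) for y in(-24,-18,-12,-6,0,6,12,18,24)])
    for dd,r in((d,range(-110,10,20)),(pickle.load(open(d0+'.pkl','rb')),range(30,150,20))):
        W=pts(dd); z=W[...,2]; ax=np.radians(61.3); dx=(W[...,0]-o[0])*1000;dy=(W[...,1]-o[1])*1000
        X=dx*np.cos(ax)+dy*np.sin(ax);Y=-dx*np.sin(ax)+dy*np.cos(ax)
        print([(x,round(float(np.nanmedian(z[(abs(X-x)<10)&(abs(Y)<24)&(z>.085)&(z<.108)])),4)) for x in r])
E
```

```text
14.6167 [0.4607 0.1634 0.1081] along -138.59291177509107 lat(left+) -0.7760137995903378 dz 0.1571282944869551 F [0.8424 2.4645 8.5328] T [ 0.6949 -0.0805 -0.0998] 0.01469825498015085
[[ 0.4772  0.8788  0.0023]
 [ 0.8788 -0.4772 -0.0025]
 [-0.0011  0.0033 -1.    ]]
side [(-24, -0.6), (-18, 0.3), (-12, -0.7), (-6, -0.9), (0, -1.1), (6, -0.9), (12, -0.0), (18, -1.0), (24, -1.7)]
[(-110, 0.0951), (-90, 0.0953), (-70, 0.0956), (-50, 0.0958), (-30, 0.0957), (-10, 0.0956)]
[(30, 0.0953), (50, 0.0955), (70, 0.0955), (90, 0.0956), (110, 0.0955), (130, 0.0956)]
top [(-24, 1.5), (-18, 0.4), (-12, 1.0), (-6, 1.2), (0, 1.3), (6, 1.5), (12, 1.6), (18, 1.7), (24, 0.9)]
[(-110, 0.0971), (-90, 0.0973), (-70, 0.0999), (-50, 0.0994), (-30, 0.098), (-10, 0.098)]
[(30, 0.0965), (50, 0.0971), (70, 0.0979), (90, 0.0978), (110, 0.098), (130, 0.0979)]
```

The board is flat, level with its initial profile in both views. About 0.5 mm is left, so I make a last nudge and then relax the push.

Request:
{"fn": "servo_tool", "kwargs": {"dp": [[-0.6,0,0],[-0.6,0,0],[0,0,0],[0.3,0,0],[0.3,0,0]], "delta_rot": [[0,0,0],[0,0,0],[0,0,0],[0,0,0],[0,0,0]], "grip": [1,1,1,1,1]}}

```text
clock: 15.13
tcp_pos: [0.4605, 0.1629, 0.108]
eef_rot: [[0.477, 0.879, 0.002], [0.879, -0.477, -0.002], [-0.001, 0.003, -1.0]]
ft_force: [0.3, 2.7, 8.7]
grip_width: 0.0149
```

Request:
{"fn": "servo_tool", "kwargs": {"dp": [[0,0,0],[0,0,0],[0,0,0],[0,0,0],[0,0,0]], "delta_rot": [[0,0,0],[0,0,0],[0,0,0],[0,0,0],[0,0,0]], "grip": [1,1,1,1,1]}}

```text
clock: 15.55
tcp_pos: [0.4605, 0.1629, 0.108]
eef_rot: [[0.477, 0.879, 0.003], [0.879, -0.477, -0.002], [-0.001, 0.003, -1.0]]
ft_force: [0.7, 2.1, 8.6]
grip_width: 0.0147
```

```bash
python3 st.py;python3 - <<'E'
from h import *
a=grab('side','side15');b=grab('top','top15')
o=np.array([.447,.138])
for n,d in(('side',a),('top',b)):
    print(n,[(y,round(float(prof(d,o,.097,y-3,y+3,(-6,7),'line')),1)) for y in(-24,-18,-12,-6,0,6,12,18,24)])
    W=pts(d); z=W[...,2]; ax=np.radians(61.3); dx=(W[...,0]-o[0])*1000;dy=(W[...,1]-o[1])*1000
    X=dx*np.cos(ax)+dy*np.sin(ax);Y=-dx*np.sin(ax)+dy*np.cos(ax)
    print([(x,round(float(np.nanmedian(z[(abs(X-x)<10)&(abs(Y)<24)&(z>.085)&(z<.108)])),4)) for x in range(-110,10,20)])
E
```

```text
15.55 [0.4605 0.1629 0.108 ] along -139.05229889618772 lat(left+) -0.8264511206026341 dz 0.13821915427116027 F [0.6985 2.1418 8.6059] T [ 0.8337 -0.1251 -0.0075] 0.014727168481117098
[[ 0.4773  0.8788  0.0026]
 [ 0.8788 -0.4773 -0.0023]
 [-0.0007  0.0034 -1.    ]]
side [(-24, -0.7), (-18, -0.5), (-12, -1.0), (-6, 6.5), (0, -1.2), (6, -1.1), (12, -0.3), (18, -1.1), (24, -5.4)]
[(-110, 0.0952), (-90, 0.0953), (-70, 0.0956), (-50, 0.0957), (-30, 0.0958), (-10, 0.0957)]
top [(-24, 0.6), (-18, 0.1), (-12, 0.5), (-6, 1.1), (0, 1.1), (6, 0.8), (12, 1.1), (18, 1.1), (24, -0.3)]
[(-110, 0.0973), (-90, 0.0977), (-70, 0.0988), (-50, 0.0975), (-30, 0.0976), (-10, 0.0974)]
```

View pics/side15.png

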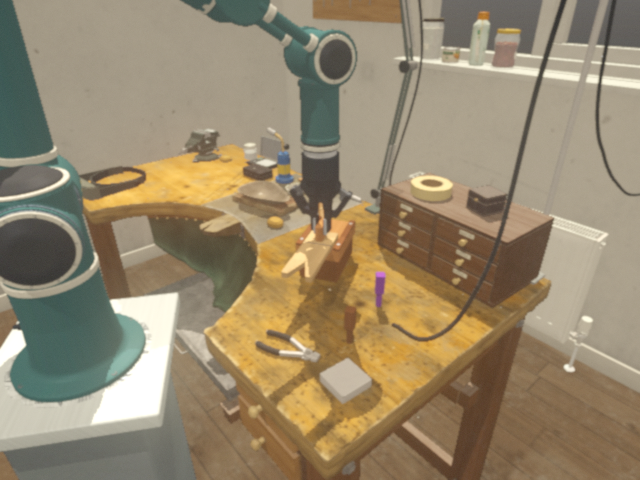

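The peg stands on the bench (350,323). The board is flat in the grip (310,250) with its line at the edge. The block (345,380), the wax (275,223) and the decoy peg (380,288) have not moved. I hand in.

```bash
python3 -c "
from plant import workorder
print(workorder.job_done())"
```

```text
the job is handed in; nothing more can be done
None
```

I pulled the wooden stop peg out and stood it upright on the bench at about (0.47, -0.06), well clear of the rest. Then I slid the board about 139 mm outward by its grip and handed the job in at about 15.6 s, still holding the grip at 60 N.

**Line position:** the top view and the tool's travel both put the line within about 0.2 mm of the rest's front edge. The side view was noisier and put it 0.5–1 mm behind the edge. Measuring the edge from the side strips instead moves it by about 1 mm, so take the line as level to about ±1 mm.

**Flat and still:** the board's height profile matched its starting profile in both views to within about 1 mm. It is held by a light push of about 9 N down; before I levelled it, the nose had dipped roughly 0.7° in the side view.

**Other things in the scene:** the steel block, the wax and the purple decoy peg looked unmoved in the last side picture. I did not check the ring clamp there, but the arm never worked near it at low height.

**Disagreement between cameras:** the side camera read about 3.5 mm off in y compared with the top view and the gripped peg. I used the top view for absolute positions and the side view only for relative ones.

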